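# Set up the noodle-cutting station: unclip the rolling pins and square the cutting guide

## Task

Get this noodle-making table ready for a class: pull every rolling pin sideways out of its spring clips on the rack and lay it flat on the floor of the yellow tray. Also lay the white cutting guide flat on the cutting board with a long edge flush against the dark fence, roughly centred so that it does not stick out past the fence's ends. Leave the other things on the table where they are.

Things in the scene. Friction and masses are not known exactly. Their poses are not given: they have to be found in the camera images.
- pin1_center (a point): centre of a small wooden rolling pin with two thin red bands 42 mm either side of the centre: 200 mm long, 90 g. Round, diameter 26 mm; the last 18 mm at each end is a hexagon 30 mm across flats that stops it rolling. x runs along the pin (both ends alike); lying on a flat surface its centre is 15 mm above it. Starts in row 1 of the rack; may be absent
- pin2_center (a point): centre of a small wooden rolling pin with two thin blue bands 42 mm either side of the centre: 200 mm long, 90 g. Round, diameter 26 mm; the last 18 mm at each end is a hexagon 30 mm across flats that stops it rolling. x runs along the pin (both ends alike); lying on a flat surface its centre is 15 mm above it. Starts in row 2 of the rack; may be absent
- pin3_center (a point): centre of a small wooden rolling pin with two thin green bands 42 mm either side of the centre: 200 mm long, 90 g. Round, diameter 26 mm; the last 18 mm at each end is a hexagon 30 mm across flats that stops it rolling. x runs along the pin (both ends alike); lying on a flat surface its centre is 15 mm above it. Starts in row 3 of the rack; may be absent
- pin4_center (a point): centre of a small wooden rolling pin with two thin black bands 42 mm either side of the centre: 200 mm long, 90 g. Round, diameter 26 mm; the last 18 mm at each end is a hexagon 30 mm across flats that stops it rolling. x runs along the pin (both ends alike); lying on a flat surface its centre is 15 mm above it. Starts in row 4 of the rack; may be absent
- rack: fixed wooden rack, four rows of two C-shaped steel spring clips; origin at the centre of its underside. Base 205 mm (x) by 300 mm (y), 12 mm thick. Each row holds one pin along the rack's x, axis 56 mm above the table, at rack y = -117, -39, 39, 117 mm (rows 1 to 4). Clips are 16 mm wide, 60 mm either side of the pin's centre, tops 81 mm above the table; between them the pin is bare all round
- clips (a point): middle of the rack at the pins' axis height, axes as the rack's. All clip mouths face its -y: a pin comes out when pulled level along -y, against a springy resistance of some 10 to 15 N at its peak, snapping free after about 18 mm; after 30 mm it is clear and can be lifted. Steel roofs stop it from lifting straight up. A pin so pulled still clears the row in front
- tray: fixed open yellow tray, origin at the centre of its underside, 250 mm (x) by 240 mm (y) by 45 mm high, walls and floor 5 mm thick. Four pins fit side by side along the tray's x, about 45 mm apart in its y; a pin on the tray's floor has its centre 20 mm above the tray's origin
- board: fixed light wooden cutting board, origin at the centre of its underside, 170 mm (x) by 240 mm (y), top 20 mm above the table; a dark raised fence 220 mm long runs along its +x edge, standing 14 mm above the board's top
- fence (a point): middle of the fence's face where it meets the board's top; the face runs along y (110 mm each way) and looks to -x; axes as the board's
- guide_grip (a point): grasp point of the cutting guide, 32 mm above the middle of its underside. A flat white straightedge 170 mm (its x) by 60 mm (its y) by 8 mm, 220 g, with an upright wooden grip bar on its middle, 110 mm long in x, 16 mm thick in y, top 50 mm above the underside. Symmetric: either long edge may go to the fence. Starts loose on the table in front of the board
- shaker: bystander, leave alone: metal flour shaker, loose, 52 mm wide, 86 mm high; origin at the centre of its underside
- weight_block: bystander, leave alone: stone block, loose, 45 x 45 x 35 mm; origin at the centre of its underside
There are look-alikes about, which are no part of the job. There is more than one size of the part that bears guide_grip; the job needs the smallest.

How it is judged:
At the end, for the whole second after the job is handed in: All present pins at rest, flat (0.1 rad) on the tray floor: centre 10-30 mm above the tray origin, within 50 mm of its middle in x, 110 mm in y. Guide at rest flat on the board: long edge within 3.5 mm of the fence face, parallel within 0.03 rad, centre within 35 mm of the fence middle (x of pin1_center in the frame of tray between -0.05 and 0.05 m and y of pin1_center in the frame of tray between -0.11 and 0.11 m and z of pin1_center in the frame of tray between 0.01 and 0.03 m and angle between pin1_center's own x axis and vertical between 1.47 and 1.67 rad and linear speed of each of pin1, pin2, pin3, pin4, guide below 0.02 m/s and x of pin2_center in the frame of tray between -0.05 and 0.05 m and y of pin2_center in the frame of tray between -0.11 and 0.11 m and z of pin2_center in the frame of tray between 0.01 and 0.03 m and angle between pin2_center's own x axis and vertical between 1.47 and 1.67 rad and x of pin3_center in the frame of tray between -0.05 and 0.05 m and y of pin3_center in the frame of tray between -0.11 and 0.11 m and z of pin3_center in the frame of tray between 0.01 and 0.03 m and angle between pin3_center's own x axis and vertical between 1.47 and 1.67 rad and x of pin4_center in the frame of tray between -0.05 and 0.05 m and y of pin4_center in the frame of tray between -0.11 and 0.11 m and z of pin4_center in the frame of tray between 0.01 and 0.03 m and angle between pin4_center's own x axis and vertical between 1.47 and 1.67 rad and x of guide_grip in the frame of fence between -0.0335 and -0.0265 m and y of guide_grip in the frame of fence between -0.035 and 0.035 m and z of guide_grip in the frame of fence between 0.027 and 0.037 m and angle between the x axis of guide_grip and the y axis of fence, either way round below 0.03 rad and angle between guide_grip's own z axis and vertical below 0.06 rad); the robot touches nothing.
It fails at once if a bystander is shifted by more than 60 mm (distance of any of shaker, weight_block from where it was at the start of the episode above 0.06 m).
Of pin1, pin2, pin3, pin4 only 2 to 4 are there at a start; the rules pass over those that are not, and their reading is None.
At some moment in a run one of guide may be knocked a few centimetres aside while the robot is not near it.
Once in a run the grip may slacken for a moment while it holds something.
It also fails if it takes over 210 s, if anything falls off the work surface, if the arm or the gripper's body presses on something with over 40 N, if the wrist force passes 120 N, or if a joint passes its speed limit or range.

## Robot

A 6-joint arm with a two-finger parallel gripper is mounted at the origin on the work surface. World frame = base frame: x ahead of the robot, y to its left, z up, the work surface at z = 0. Lengths are in m, angles in rad, forces in N, time in s.
With the tool pointing down it reaches from about 0.35 to 0.975 m from the base axis. Payload 7.1 kg.
Tool frame: the origin (TCP) lies at the very end of the fingers, on their centre line; the grasp point (between the pads) lies 19 mm behind it; y points along the fingers, x is the direction in which the jaws open and shut, and the axes are right-handed (so a half turn about y gives the same grasp; the last joint's range is limited). The gripper opens to 88 mm and grips with 3 to 60 N. Pads are 20 mm wide; open, the fingers measure 115 mm over their backs; the gripper's body (75 mm by 178 mm) begins 61 mm behind the grasp point.
Start: joints at [1.312, 0.423, 1.63, -0, 1.089, -0.019], TCP at [0.148, 0.607, 0.223] pointing down, gripper open.
Joint ranges: [-3, 3], [-0.9, 2.11], [0.09, 2.58], [-1.31, 4.45], [0.11, 2.69], [-2.54, 2.54]. Speed limits (rad/s): [2.39, 2.39, 3.01, 3.14, 3.14, 3.14].

## Interface

Orientations are given as a unit quaternion [x, y, z, w].
In Python, from bench import * gives the robot as it stands.
- The arm moves only by the shell command python3 -m jog 'ROWS'. ROWS is JSON, a list of rows, each an object of numbers: "dx", "dy", "dz": the shift along the world's x, y, z in mm; "turn": the turn about the world's z in rad; "gripper": the opening, from 0 (shut) to 1 (fully open). In form: [{"dx": .., "dy": .., "dz": .., "turn": .., "gripper": ..}, ...]. A call has exactly 8 rows; each row is the pose to reach, as a shift and turn from the pose measured when the call began; what a row does not reach only later rows make up. A row lasts 1/8 s, in which the tool goes at most 62.5 mm and 10.7 degrees, less where a joint would pass 70% of its speed; a pose out of reach is approached as far as the arm can. A call with a gripper value outside its range is refused whole. The fingers move at their own pace and stop on an object; the grip force is fixed at half the most. Time passes only in rows, so rows that repeat a pose let the fingers close, or fill a call up. It gives the time, the measured TCP pose, the force and the opening at its end, in the units of the state.
- read_state(): the state, without advancing time (a new reading comes with each control period).
- get_image(name): name is "side" or "top"; returns the picture (400x640x3 uint8, red, green, blue); there is no depth.
- calibration(name): a dict with "fovy" (degrees; the focal length in pixels is half the picture's height over the tangent of half this angle, whatever the lens; pixels are square), "cx", "cy" (the principal point, pixels), "pose" (4x4, takes a point from camera to world coordinates). Camera axes: x right, y up, looking along -z (the intrinsics and any distortion apply to the point x, -y, -z); pixel columns grow to the right and rows downward; lengths in m; the calibration is good to about 2 mm. A picture is of the moment at which its call begins. calibration takes no time and is no camera call.
- sign_off(): hands the job in, once; it reports no verdict.
The state is a dict: "time_s": time; "q": joint angles; "dq": joint speeds; "joint_torque": joint torques, N m; "tcp_pos": TCP position; "eef_rot": TCP orientation; "contact_force": force on the tool from outside, world axes, zero at the start; "torque": the same for the moment, N m; "finger_gap": finger opening in m.
Only numpy, scipy, OpenCV 4.12 (cv2) and the standard library are available. Lean on these libraries where they do the work, as an engineer would, in place of code of your own. Each camera call takes 0.05 s, during which the arm holds its last target. There are 200 camera calls.

## Working session

There is one attempt and no reset: what is moved stays moved. The work goes in short steps, Python scripts to look and compute and a shell command to move; the robot and the scene stay as the last step left them, time stands still between calls to the robot, and variables do not carry over. Pictures are saved under pics/ and viewed, about 12 in all and at most 16, crops included, and the job is handed in when it is done.

```bash
ls; mkdir -p pics; python3 - <<'E'
from bench import *
import cv2,numpy as np
for n in("top","side"):
    c=calibration(n);print(n,{k:(np.round(v,4).tolist()) if k!='x' else v for k,v in c.items()})
    cv2.imwrite(f"pics/{n}0.png",get_image(n)[:,:,::-1])
s=read_state();print(s)
E
```

```text
pics
top {'fovy': 44.6268, 'cx': 315.0154, 'cy': 199.5086, 'pose': [[-0.1555, 0.9671, -0.2015, 0.1922], [-0.9878, -0.1526, 0.0301, 0.0341], [-0.0016, 0.2037, 0.979, 1.2267], [0.0, 0.0, 0.0, 1.0]]}
side {'fovy': 56.1924, 'cx': 314.4306, 'cy': 194.6864, 'pose': [[0.9498, 0.1663, -0.265, 0.1754], [-0.3127, 0.4764, -0.8217, -0.9094], [-0.0104, 0.8633, 0.5045, 0.6342], [0.0, 0.0, 0.0, 1.0]]}
{'time_s': 0.1, 'q': array([ 1.31199437e+00,  4.23755304e-01,  1.63061222e+00,  5.18075876e-06,
        1.08861407e+00, -1.90272745e-02]), 'dq': array([-0.00056727, -0.00134808, -0.00267953,  0.00037554,  0.00102714,
       -0.00117031]), 'joint_torque': array([-7.21278757e-04, -5.45615387e+01, -2.74318260e+01,  6.44133543e-02,
        1.89078046e-02, -3.78978939e-05]), 'tcp_pos': array([0.1482872 , 0.60662972, 0.22198566]), 'eef_rot': array([ 0.55650614,  0.43621716, -0.43700305, -0.55591711]), 'contact_force': array([ 0.09471568,  0.0255367 , -0.33516876]), 'torque': array([ 0.02342879, -0.00909514, -0.07142697]), 'finger_gap': 0.08790320278389348}
```

View pics/top0.png

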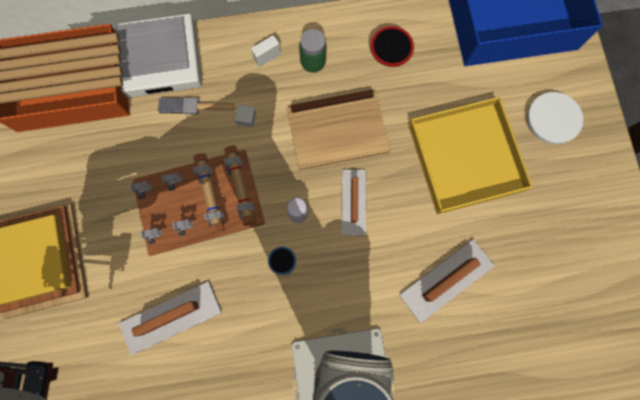

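View pics/side0.png

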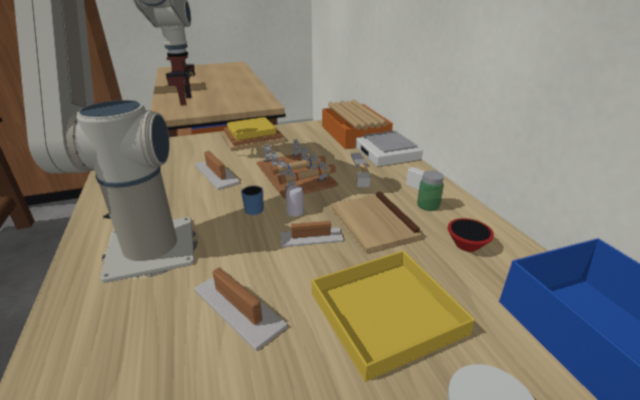

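Top view: rack centred at about (200,200) with two pins at (208,185) and (238,180). Board at (338,130) with its fence on the far edge. The small guide is at (354,200), with larger look-alikes at (170,317) and (447,280). The yellow tray is at (470,155). Next I'll zoom in on the rack.

```bash
cat > h.py <<'E'
from bench import *
import cv2,numpy as np
def ray(n,uv):
    c=calibration(n);f=200/np.tan(np.radians(c['fovy'])/2);P=np.array(c['pose'])
    d=P[:3,:3]@np.array([(uv[0]-c['cx'])/f,-(uv[1]-c['cy'])/f,-1]);return P[:3,3],d
def onz(n,uv,z):
    o,d=ray(n,uv);return o+d*(z-o[2])/d[2]
def proj(n,p):
    c=calibration(n);f=200/np.tan(np.radians(c['fovy'])/2);P=np.array(c['pose'])
    q=P[:3,:3].T@(np.array(p)-P[:3,3]);return np.array([c['cx']+f*q[0]/-q[2],c['cy']-f*q[1]/-q[2]])
def tri(a,b):
    (o1,d1),(o2,d2)=ray('top',a),ray('side',b)
    t=np.linalg.lstsq(np.stack([d1,-d2],1),o2-o1,rcond=None)[0]
    p,q=o1+d1*t[0],o2+d2*t[1];return (p+q)/2,np.linalg.norm(p-q)
def save(n,box,k,fn,im=None):
    im=get_image(n) if im is None else im
    x0,y0,x1,y1=box
    cv2.imwrite(fn,cv2.resize(im[y0:y1,x0:x1,::-1],None,fx=k,fy=k,interpolation=cv2.INTER_CUBIC))
E
python3 - <<'E'
from h import *
print(calibration('top').keys())
a=get_image('top');b=get_image('side')
A=cv2.resize(a[140:260,125:275],None,fx=5,fy=5,interpolation=cv2.INTER_CUBIC)[:,:,::-1]
cv2.imwrite('pics/rackt.png',A)
save('side',(240,130,350,200),7,'pics/racks.png',b)
s=read_state();print('tcp proj',proj('top',s['tcp_pos']),proj('side',s['tcp_pos']))
# rects
def rect(m,z,n='top'):
    cs=cv2.findContours(m.astype(np.uint8),0,2)[0];c=max(cs,key=cv2.contourArea)
    c=np.array([onz(n,p[0],z)[:2] for p in c],np.float32);return cv2.minAreaRect(c)
h=cv2.cvtColor(a,cv2.COLOR_RGB2HSV)
m=(h[...,0]>20)&(h[...,0]<32)&(h[...,1]>170)&(h[...,2]>90);m[:,:380]=0
m=cv2.morphologyEx(m.astype(np.uint8),3,np.ones((5,5)));print('tray rim',rect(m,.045))
for name,(x0,y0,x1,y1) in dict(g=(335,160,375,245),l=(115,275,225,360),r=(395,235,500,325)).items():
    w=np.zeros(a.shape[:2],bool);w[y0:y1,x0:x1]=1
    mm=w&(h[...,1]<60)&(h[...,2]>90);mm=cv2.morphologyEx(mm.astype(np.uint8),3,np.ones((9,9)));print(name,rect(mm,.008))
E
```

```text
dict_keys(['fovy', 'cx', 'cy', 'pose'])
tcp proj [ 31.37141484 369.78126975] [186.08595376 100.90082499]
tray rim ((0.49250689148902893, -0.4039282500743866), (0.25067993998527527, 0.24570290744304657), 5.9635701179504395)
g ((0.4239426255226135, -0.09876225888729095), (0.06077281013131142, 0.17044013738632202), 79.85472869873047)
l ((0.20892664790153503, 0.39104458689689636), (0.08460083603858948, 0.23751363158226013), 16.143310546875)
r ((0.19229178130626678, -0.29312723875045776), (0.08458830416202545, 0.2366858869791031), 26.919166564941406)
```

View pics/rackt.png

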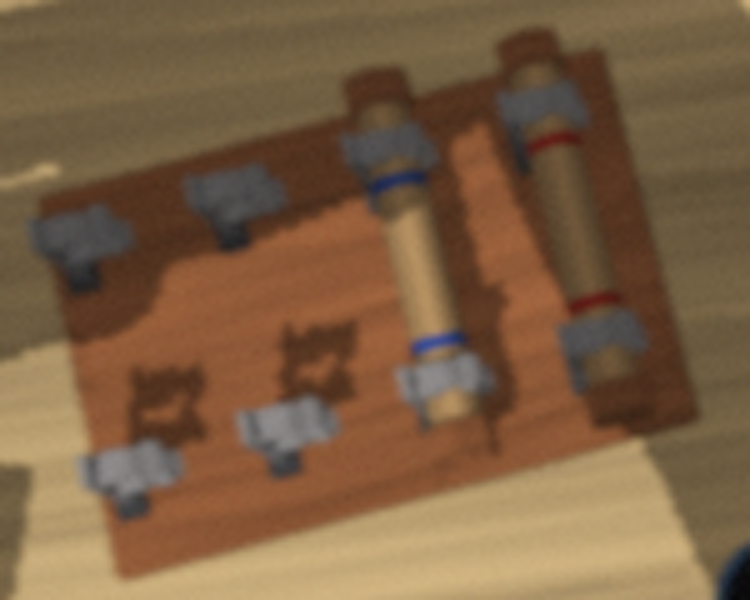

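View pics/racks.png

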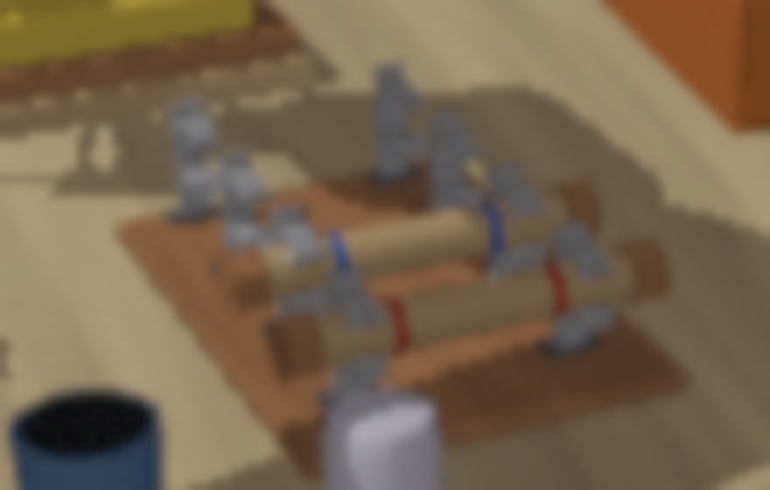

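Pins 1 (red) and 2 (blue) are present, with row 1 at the right. Guide g measures 170x61 mm, so it is the smallest. The tray also matches its size. Next I'll measure the pins, rack axis and fence numerically.

```bash
cat > m.py <<'E'
from h import *
def band(h,col,box):
    H,S,V=[h[...,i].astype(int) for i in range(3)]
    m=((H<7)|(H>172))&(S>150)&(V>50) if col=='r' else (H>105)&(H<130)&(S>100)&(V>50)
    w=np.zeros(m.shape,bool);x0,y0,x1,y1=box;w[y0:y1,x0:x1]=1
    n,l,st,ce=cv2.connectedComponentsWithStats((m&w).astype(np.uint8))
    return [(st[i,4],ce[i].round(1).tolist()) for i in range(1,n) if st[i,4]>3]
def yaw():
    from scipy.spatial.transform import Rotation as R
    x=R.from_quat(read_state()['eef_rot']).as_matrix()[:,0];return np.degrees(np.arctan2(x[1],x[0]))
def fence(a):
    V=a.max(2).astype(int);m=np.zeros(V.shape,np.uint8);m[80:125,280:385]=(V[80:125,280:385]<75)
    c=max(cv2.findContours(m,0,2)[0],key=cv2.contourArea)[:,0]
    r=cv2.minAreaRect(np.array([onz('top',p,.034)[:2] for p in c],np.float32))
    cols=range(c[:,0].min()+3,c[:,0].max()-2)
    lo=np.array([onz('top',(u,c[c[:,0]==u][:,1].max()+.5),.02)[:2] for u in cols if (c[:,0]==u).any()])
    vx,vy,x,y=cv2.fitLine(lo.astype(np.float32),cv2.DIST_HUBER,0,.01,.01).ravel()
    return r,(x,y),np.degrees(np.arctan2(vy,vx)),lo[[0,-1]]
def guide(a,win=(335,160,375,245),z=.008):
    h=cv2.cvtColor(a,cv2.COLOR_RGB2HSV);x0,y0,x1,y1=win;w=np.zeros(a.shape[:2],bool);w[y0:y1,x0:x1]=1
    m=(w&(h[...,1]<60)&(h[...,2]>90)).astype(np.uint8);m=cv2.morphologyEx(m,3,np.ones((9,9)))
    c=max(cv2.findContours(m,0,2)[0],key=cv2.contourArea)
    return cv2.minAreaRect(np.array([onz('top',p[0],z)[:2] for p in c],np.float32))
E
python3 - <<'E'
from m import *
a=get_image('top');b=get_image('side')
ha=cv2.cvtColor(a,cv2.COLOR_RGB2HSV);hb=cv2.cvtColor(b,cv2.COLOR_RGB2HSV)
for col,bt,bs in(('r',(222,160,255,210),(285,160,325,185)),('b',(195,170,222,215),(282,155,316,172))):
    A=band(ha,col,bt);B=band(hb,col,bs);print(col,A,B)
    P=[onz('top',p,.066)[:2] for _,p in A];print(np.round(P,4),np.mean(P,0),np.linalg.norm(P[0]-P[-1]),np.degrees(np.arctan2(*(P[0]-P[-1])[::-1])))
    if len(A)==len(B)==2:
        B=sorted(B,key=lambda t:-t[1][0])
        for (_,p),(_,q) in zip(A,B): print('tri',tri(p,q))
# rack base corners (crop/5+offset), z=.012
C=[(40,200),(600,50),(698,418),(120,578)]
P=np.array([onz('top',(125+x/5,140+y/5),.012)[:2] for x,y in C]);print('rack',P.round(4),P.mean(0),[np.linalg.norm(P[i]-P[i-1]) for i in range(4)])
print('fence',fence(a));print('guide',guide(a));print('yaw',yaw())
print('shaker',onz('top',(297,205),.086))
save('top',(270,80,400,240),4,'pics/board.png',a)
E
```

```text
r [(np.int32(19), [234.8, 167.9]), (np.int32(18), [243.1, 199.9])] []
[[0.5407 0.1815]
 [0.4575 0.1714]] [0.49906553 0.17642278] 0.08381593560426852 6.910815326150263
b [(np.int32(12), [203.7, 175.7]), (np.int32(13), [211.8, 207.9])] []
[[0.5329 0.2595]
 [0.4496 0.2489]] [0.49125634 0.25415985] 0.08391843092033319 7.244326632770559
rack [[0.5657 0.4507]
 [0.6006 0.1562]
 [0.4008 0.1319]
 [0.3658 0.4269]] [0.48324649 0.29141153] [np.float64(0.20129299106303788), np.float64(0.29652669054354175), np.float64(0.2012944768177447), np.float64(0.297046710732266)]
fence (((0.6914210915565491, -0.08636757731437683), (0.01873963512480259, 0.21338282525539398), 2.4216666221618652), (np.float32(0.68864626), np.float32(-0.067188606)), np.float32(-89.28496), array([[ 0.6822073 ,  0.01218881],
       [ 0.69091696, -0.18425549]]))
guide ((0.42318230867385864, -0.09862621128559113), (0.060772813856601715, 0.17198479175567627), 79.85472869873047)
yaw 76.25960821400285
shaker [0.42051268 0.04353818 0.086     ]
```

View pics/board.png

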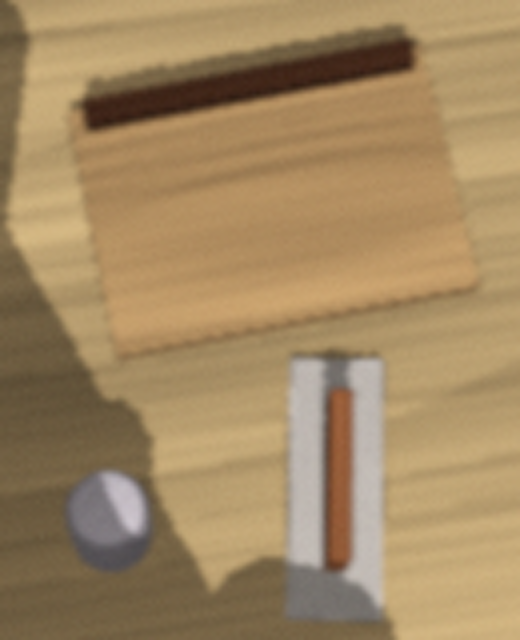

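The pin axis is at about 7° yaw, and pin 1 is at (0.499, 0.176). Going above pin 1 with the jaws along rack y (turn +0.36 rad).

```bash
python3 -m jog '[{"dx":40,"dy":-48,"dz":0,"turn":0.1,"gripper":0.7},{"dx":80,"dy":-97,"dz":0,"turn":0.2,"gripper":0.7},{"dx":120,"dy":-146,"dz":0,"turn":0.3,"gripper":0.7},{"dx":160,"dy":-194,"dz":0,"turn":0.36,"gripper":0.7},{"dx":200,"dy":-243,"dz":0,"turn":0.36,"gripper":0.7},{"dx":240,"dy":-292,"dz":0,"turn":0.36,"gripper":0.7},{"dx":280,"dy":-340,"dz":0,"turn":0.36,"gripper":0.7},{"dx":320,"dy":-388,"dz":0,"turn":0.36,"gripper":0.7}]'
python3 -m jog '[{"dx":31,"dy":-42,"dz":0,"turn":0,"gripper":0.7},{"dx":31,"dy":-42,"dz":0,"turn":0,"gripper":0.7},{"dx":31,"dy":-42,"dz":-30,"turn":0,"gripper":0.7},{"dx":31,"dy":-42,"dz":-60,"turn":0,"gripper":0.7},{"dx":31,"dy":-42,"dz":-80,"turn":0,"gripper":0.7},{"dx":31,"dy":-42,"dz":-90,"turn":0,"gripper":0.7},{"dx":31,"dy":-42,"dz":-90,"turn":0,"gripper":0.7},{"dx":31,"dy":-42,"dz":-90,"turn":0,"gripper":0.7}]'
python3 - <<'E'
from m import *
a=get_image('top');b=get_image('side')
s=read_state();print(s['tcp_pos'],yaw(),s['q'],s['finger_gap'])
A=np.vstack([cv2.resize(b[130:200,240:370],(780,420),interpolation=2)]);cv2.imwrite('pics/close1.png',A[:,:,::-1])
def edge(cols,lines,z,n=5):
    # along-column strongest brightness step near the line v=m*u+c, sub-pixel parabola
    (u0,v0),(u1,v1)=lines;g=cv2.GaussianBlur(a.astype(np.float32).mean(2),(3,3),0);P=[]
    for u in np.linspace(u0,u1,30)[2:-2].round().astype(int):
        v=int(round(v0+(v1-v0)*(u-u0)/(u1-u0)));d=np.abs(np.diff(g[v-n:v+n+1,u]));w=np.where(d>.4*d.max(),d,0)
        P.append(onz('top',(u,v-n+.5+(w*np.arange(len(d))).sum()/w.sum()),z)[:2])
    P=np.array(P,np.float32);vx,vy,x,y=cv2.fitLine(P,cv2.DIST_HUBER,0,.01,.01).ravel();return (x,y),np.degrees(np.arctan2(vy,vx)),P.std(0)
print('face',edge(0,[(292,112.5),(373,97.5)],.02,4))
print('front',edge(0,[(299.5,169.5),(390,151.2)],.02,4))
for p in[(87,130),(412,70)]:print(onz('top',(270+p[0]/4,80+p[1]/4),.02))
for p in[(70,105),(425,55),(480,285),(118,358)]:print('corner',onz('top',(270+p[0]/4,80+p[1]/4),.02))
E
```

```text
time_s: 1.3
tcp_pos: [0.4676, 0.2196, 0.2227]
eef_rot: [0.469, 0.529, -0.529, -0.469]
contact_force: [1.2, -0.2, -0.4]
finger_gap: 0.0616
time_s: 2.3
tcp_pos: [0.499, 0.1781, 0.1335]
eef_rot: [0.469, 0.53, -0.529, -0.469]
contact_force: [-0.0, 0.1, -0.3]
finger_gap: 0.0615
[0.49912648 0.17792117 0.13358074] 96.89102782901345 [ 3.20150873e-01  4.10705012e-01  1.90420526e+00 -4.37017979e-04
  8.24439623e-01 -1.37062007e+00] 0.061969725050176165
face ((np.float32(0.6853271), np.float32(-0.08401451)), np.float32(-87.485054), array([0.00246055, 0.05626246], dtype=float32))
front ((np.float32(0.53285366), np.float32(-0.087948054)), np.float32(-87.49596), array([0.00285199, 0.06163288], dtype=float32))
[0.68078307 0.02103348 0.02      ]
[ 0.68885182 -0.19731055  0.02      ]
corner [0.69981325 0.02954447 0.02      ]
corner [ 0.69794422 -0.20771395  0.02      ]
corner [ 0.53615577 -0.2140542   0.02      ]
corner [0.52439509 0.02402843 0.02      ]
```

View pics/close1.png

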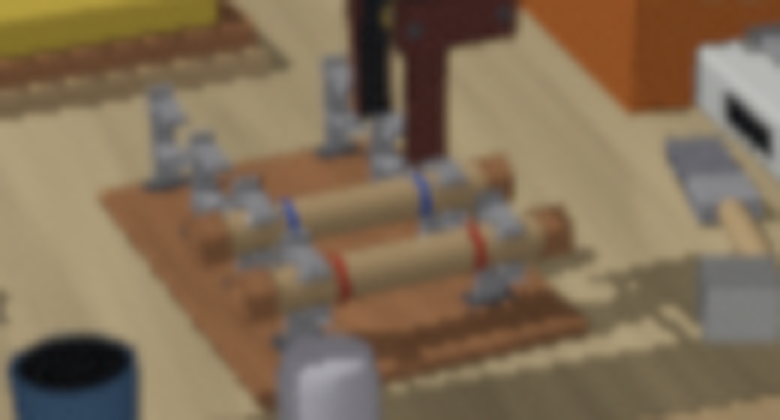

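Side view: the fingers hang above the pins, and the bands are evenly spread about the tool. Fence middle is at (0.685, -0.088), board yaw 2.5°. Descending and gripping.

```bash
python3 -m jog '[{"dx":0,"dy":-1,"dz":-25,"turn":0,"gripper":0.7},{"dx":0,"dy":-1,"dz":-50,"turn":0,"gripper":0.7},{"dx":0,"dy":-1,"dz":-70,"turn":0,"gripper":0.7},{"dx":0,"dy":-1,"dz":-85,"turn":0,"gripper":0.7},{"dx":0,"dy":-1,"dz":-91,"turn":0,"gripper":0.7},{"dx":0,"dy":-1,"dz":-91,"turn":0,"gripper":0.4},{"dx":0,"dy":-1,"dz":-91,"turn":0,"gripper":0},{"dx":0,"dy":-1,"dz":-91,"turn":0,"gripper":0}]'
python3 -m jog '[{"dx":0,"dy":0,"dz":0,"turn":0,"gripper":0},{"dx":0,"dy":0,"dz":0,"turn":0,"gripper":0},{"dx":0,"dy":0,"dz":0,"turn":0,"gripper":0},{"dx":0,"dy":0,"dz":0,"turn":0,"gripper":0},{"dx":0,"dy":0,"dz":0,"turn":0,"gripper":0},{"dx":0,"dy":0,"dz":0,"turn":0,"gripper":0},{"dx":0,"dy":0,"dz":0,"turn":0,"gripper":0},{"dx":0,"dy":0,"dz":0,"turn":0,"gripper":0}]'
```

```text
time_s: 3.4
tcp_pos: [0.4995, 0.1771, 0.0432]
eef_rot: [0.47, 0.53, -0.528, -0.468]
contact_force: [0.2, -0.4, -0.3]
finger_gap: 0.0352
time_s: 4.4
tcp_pos: [0.4997, 0.1771, 0.0434]
eef_rot: [0.47, 0.53, -0.528, -0.468]
contact_force: [-1.3, 0.2, 5.7]
finger_gap: 0.0253
```

```bash
python3 -m jog '[{"dx":0.6,"dy":-5,"dz":0,"turn":0,"gripper":0},{"dx":1.2,"dy":-10,"dz":0,"turn":0,"gripper":0},{"dx":1.8,"dy":-15,"dz":0,"turn":0,"gripper":0},{"dx":2.5,"dy":-20,"dz":0,"turn":0,"gripper":0},{"dx":3.1,"dy":-25,"dz":0,"turn":0,"gripper":0},{"dx":3.7,"dy":-30,"dz":0,"turn":0,"gripper":0},{"dx":4.5,"dy":-36,"dz":0,"turn":0,"gripper":0},{"dx":4.5,"dy":-36,"dz":0,"turn":0,"gripper":0}]'
python3 -m jog '[{"dx":0,"dy":0,"dz":5,"turn":0,"gripper":0},{"dx":0,"dy":0,"dz":20,"turn":0,"gripper":0},{"dx":0,"dy":0,"dz":50,"turn":0,"gripper":0},{"dx":0,"dy":0,"dz":80,"turn":0,"gripper":0},{"dx":0,"dy":0,"dz":110,"turn":0,"gripper":0},{"dx":0,"dy":0,"dz":130,"turn":0,"gripper":0},{"dx":0,"dy":0,"dz":130,"turn":0,"gripper":0},{"dx":0,"dy":0,"dz":130,"turn":0,"gripper":0}]'
python3 - <<'E'
from m import *
a=get_image('side');cv2.imwrite('pics/lift1.png',cv2.resize(a[60:220,230:430,::-1],(700,560)))
E
```

```text
time_s: 5.4
tcp_pos: [0.5042, 0.1405, 0.0433]
eef_rot: [0.47, 0.53, -0.528, -0.469]
contact_force: [0.1, 0.3, -1.2]
finger_gap: 0.0249
time_s: 6.4
tcp_pos: [0.5038, 0.1405, 0.1731]
eef_rot: [0.47, 0.53, -0.528, -0.469]
contact_force: [0.8, 0.7, -1.1]
finger_gap: 0.0254
```

View pics/lift1.png

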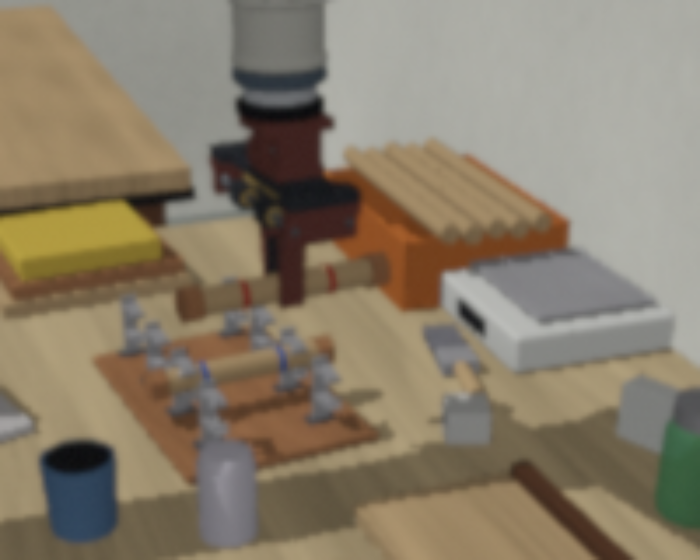

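Pin 1 is out of the clips and held level. Carrying it to the tray.

```bash
python3 -m jog '[{"dx":0,"dy":-40,"dz":0,"turn":0,"gripper":0},{"dx":0,"dy":-90,"dz":0,"turn":0,"gripper":0},{"dx":0,"dy":-140,"dz":0,"turn":0,"gripper":0},{"dx":-2,"dy":-190,"dz":0,"turn":0,"gripper":0},{"dx":-3,"dy":-240,"dz":0,"turn":0,"gripper":0},{"dx":-4,"dy":-290,"dz":0,"turn":0,"gripper":0},{"dx":-5,"dy":-340,"dz":0,"turn":0,"gripper":0},{"dx":-6,"dy":-390,"dz":0,"turn":0,"gripper":0}]'
python3 -m jog '[{"dx":0,"dy":-40,"dz":0,"turn":0,"gripper":0},{"dx":0,"dy":-80,"dz":0,"turn":0,"gripper":0},{"dx":-2,"dy":-120,"dz":0,"turn":0,"gripper":0},{"dx":-2,"dy":-160,"dz":0,"turn":0,"gripper":0},{"dx":-2,"dy":-190,"dz":0,"turn":-0.015,"gripper":0},{"dx":-2,"dy":-190,"dz":0,"turn":-0.015,"gripper":0},{"dx":-2,"dy":-190,"dz":-40,"turn":-0.015,"gripper":0},{"dx":-2,"dy":-190,"dz":-80,"turn":-0.015,"gripper":0}]'
python3 - <<'E'
from m import *
s=read_state();print(s['tcp_pos'],yaw(),s['q'],s['finger_gap'])
a=get_image('side');cv2.imwrite('pics/tray1.png',a[180:400,230:510,::-1].repeat(2,0).repeat(2,1))
E
```

```text
time_s: 7.45
tcp_pos: [0.4968, -0.2509, 0.1715]
eef_rot: [0.469, 0.529, -0.528, -0.47]
contact_force: [0.4, 0.3, -0.6]
finger_gap: 0.0254
time_s: 8.45
tcp_pos: [0.4946, -0.4396, 0.0901]
eef_rot: [0.473, 0.526, -0.525, -0.474]
contact_force: [-0.6, 0.4, -1.2]
finger_gap: 0.0255
[ 0.49456741 -0.43962505  0.0901143 ] 96.01689737103567 [-7.45417434e-01  6.35764417e-01  1.61673693e+00  2.14302547e-03
  8.90566288e-01 -2.42257725e+00] 0.025480924481572256
```

View pics/tray1.png

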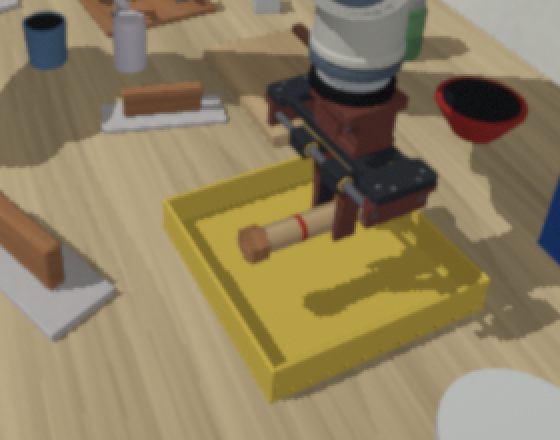

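The pin hangs over the tray parallel to its x axis. Lowering and releasing (half open).

```bash
python3 -m jog '[{"dx":0,"dy":0,"dz":-25,"turn":0,"gripper":0},{"dx":0,"dy":0,"dz":-50,"turn":0,"gripper":0},{"dx":0,"dy":0,"dz":-68,"turn":0,"gripper":0},{"dx":0,"dy":0,"dz":-76,"turn":0,"gripper":0},{"dx":0,"dy":0,"dz":-80,"turn":0,"gripper":0},{"dx":0,"dy":0,"dz":-80,"turn":0,"gripper":0},{"dx":0,"dy":0,"dz":-80,"turn":0,"gripper":0.4},{"dx":0,"dy":0,"dz":-80,"turn":0,"gripper":0.55}]'
python3 -m jog '[{"dx":0,"dy":0,"dz":0,"turn":0,"gripper":0.55},{"dx":0,"dy":0,"dz":0,"turn":0,"gripper":0.55},{"dx":0,"dy":0,"dz":20,"turn":0,"gripper":0.55},{"dx":0,"dy":0,"dz":70,"turn":0,"gripper":0.55},{"dx":0,"dy":0,"dz":120,"turn":0,"gripper":0.55},{"dx":0,"dy":0,"dz":160,"turn":0,"gripper":0.6},{"dx":0,"dy":40,"dz":160,"turn":0,"gripper":0.65},{"dx":0,"dy":90,"dz":160,"turn":0,"gripper":0.7}]'
python3 -m jog '[{"dx":0,"dy":60,"dz":0,"turn":0,"gripper":0.7},{"dx":0,"dy":120,"dz":0,"turn":0,"gripper":0.7},{"dx":0,"dy":180,"dz":0,"turn":0,"gripper":0.7},{"dx":0,"dy":240,"dz":0,"turn":0,"gripper":0.7},{"dx":0,"dy":300,"dz":0,"turn":0,"gripper":0.7},{"dx":0,"dy":360,"dz":0,"turn":0,"gripper":0.7},{"dx":0,"dy":420,"dz":0,"turn":0,"gripper":0.7},{"dx":0,"dy":480,"dz":0,"turn":0.0,"gripper":0.7}]'
python3 - <<'E'
from m import *
a=get_image('top');s=read_state();print(s['tcp_pos'],yaw())
h=cv2.cvtColor(a,cv2.COLOR_RGB2HSV)
for c,bx,z in(('r',(400,90,540,215),.031),('b',(195,170,222,215),.066)):
    A=band(h,c,bx);P=[onz('top',p,z)[:2] for _,p in A];print(c,A,np.round(P,4),np.mean(P,0) if P else 0)
print(guide(a))
E
```

```text
time_s: 9.5
tcp_pos: [0.4923, -0.4362, 0.0055]
eef_rot: [0.469, 0.527, -0.524, -0.477]
contact_force: [-0.2, 11.5, 16.5]
finger_gap: 0.0413
time_s: 10.5
tcp_pos: [0.4926, -0.3465, 0.1675]
eef_rot: [0.471, 0.526, -0.524, -0.476]
contact_force: [0.4, 0.3, -0.9]
finger_gap: 0.0609
time_s: 11.5
tcp_pos: [0.4928, 0.1354, 0.1687]
eef_rot: [0.472, 0.527, -0.523, -0.476]
contact_force: [0.2, 0.0, -0.4]
finger_gap: 0.0615
[0.49306942 0.14113384 0.16897915] 96.02341866580312
r [(np.int32(13), [475.8, 138.5]), (np.int32(14), [486.5, 169.0])] [[ 0.5322 -0.4361]
 [ 0.4486 -0.4449]] [ 0.49042328 -0.44047276]
b [] [] 0
((0.410815954208374, -0.09620808064937592), (0.0707985982298851, 0.2003227174282074), 75.73823547363281)
```

Pin 1 lies in the tray at (0.490, -0.440). On to pin 2 at (0.491, 0.254).

```bash
python3 -m jog '[{"dx":-1,"dy":50,"dz":0,"turn":0.015,"gripper":0.7},{"dx":-2,"dy":90,"dz":0,"turn":0.015,"gripper":0.7},{"dx":-2,"dy":113,"dz":0,"turn":0.015,"gripper":0.7},{"dx":-2,"dy":113,"dz":0,"turn":0.015,"gripper":0.7},{"dx":-2,"dy":113,"dz":-20,"turn":0.015,"gripper":0.7},{"dx":-2,"dy":113,"dz":-40,"turn":0.015,"gripper":0.7},{"dx":-2,"dy":113,"dz":-40,"turn":0.015,"gripper":0.7},{"dx":-2,"dy":113,"dz":-40,"turn":0.015,"gripper":0.7}]'
python3 - <<'E'
from m import *
s=read_state();print(s['tcp_pos'],yaw())
a=get_image('side');b=get_image('top');print(guide(b))
A=cv2.resize(a[130:200,240:350],None,fx=6,fy=6,interpolation=2);B=cv2.resize(b[150:250,270:380],None,fx=6,fy=6)[:,:,:][::2,::2]
B=cv2.copyMakeBorder(B,0,420-300 if B.shape[0]==300 else 0,0,0,0)[:420]
cv2.imwrite('pics/pin2.png',np.hstack([A[:, :440],B])[:,:,::-1])
E
```

```text
time_s: 12.55
tcp_pos: [0.4916, 0.2536, 0.1298]
eef_rot: [0.467, 0.532, -0.526, -0.472]
contact_force: [0.1, -0.7, -0.7]
finger_gap: 0.0617
[0.49156512 0.25362406 0.12981888] 96.84013625012209
((0.4239312410354614, -0.09882543981075287), (0.06064441055059433, 0.17044015228748322), 79.85472869873047)
```

View pics/pin2.png

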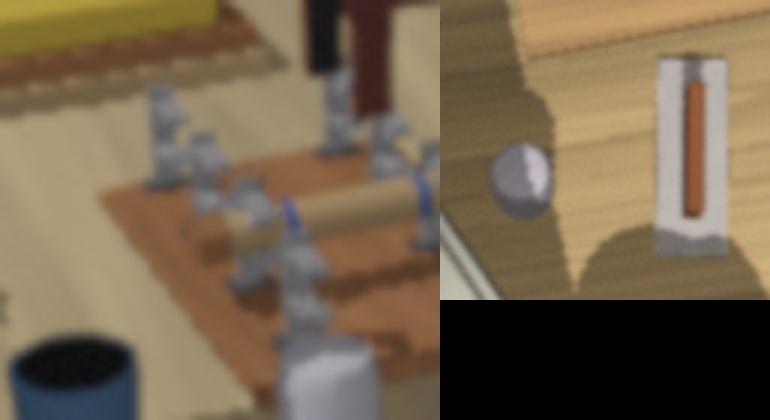

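The guide is unmoved, and pin 2 is in place under the tool. Descend, grip, pull, lift.

```bash
python3 -m jog '[{"dx":0,"dy":0,"dz":-25,"turn":0,"gripper":0.7},{"dx":0,"dy":0,"dz":-50,"turn":0,"gripper":0.7},{"dx":0,"dy":0,"dz":-70,"turn":0,"gripper":0.7},{"dx":0,"dy":0,"dz":-82,"turn":0,"gripper":0.7},{"dx":0,"dy":0,"dz":-86,"turn":0,"gripper":0.7},{"dx":0,"dy":0,"dz":-86,"turn":0,"gripper":0.4},{"dx":0,"dy":0,"dz":-86,"turn":0,"gripper":0},{"dx":0,"dy":0,"dz":-86,"turn":0,"gripper":0}]'
python3 -m jog '[{"dx":0,"dy":0,"dz":0,"turn":0,"gripper":0},{"dx":0,"dy":0,"dz":0,"turn":0,"gripper":0},{"dx":0,"dy":0,"dz":0,"turn":0,"gripper":0},{"dx":0,"dy":0,"dz":0,"turn":0,"gripper":0},{"dx":0,"dy":0,"dz":0,"turn":0,"gripper":0},{"dx":0,"dy":0,"dz":0,"turn":0,"gripper":0},{"dx":0,"dy":0,"dz":0,"turn":0,"gripper":0},{"dx":0,"dy":0,"dz":0,"turn":0,"gripper":0}]'
python3 -m jog '[{"dx":0.6,"dy":-5,"dz":0,"turn":0,"gripper":0},{"dx":1.2,"dy":-10,"dz":0,"turn":0,"gripper":0},{"dx":1.8,"dy":-15,"dz":0,"turn":0,"gripper":0},{"dx":2.5,"dy":-20,"dz":0,"turn":0,"gripper":0},{"dx":3.1,"dy":-25,"dz":0,"turn":0,"gripper":0},{"dx":3.7,"dy":-30,"dz":0,"turn":0,"gripper":0},{"dx":4.2,"dy":-34,"dz":0,"turn":0,"gripper":0},{"dx":4.2,"dy":-34,"dz":0,"turn":0,"gripper":0}]'
```

```text
time_s: 13.65
tcp_pos: [0.4921, 0.2542, 0.0446]
eef_rot: [0.467, 0.532, -0.526, -0.471]
contact_force: [0.5, 0.4, 0.3]
finger_gap: 0.0351
time_s: 14.65
tcp_pos: [0.4922, 0.2545, 0.0448]
eef_rot: [0.467, 0.533, -0.525, -0.471]
contact_force: [-1.6, 4.3, 4.3]
finger_gap: 0.0253
time_s: 15.65
tcp_pos: [0.4964, 0.22, 0.0448]
eef_rot: [0.467, 0.532, -0.525, -0.472]
contact_force: [0.5, -0.5, -0.6]
finger_gap: 0.0254
```

```bash
python3 -m jog '[{"dx":0,"dy":0,"dz":5,"turn":0,"gripper":0},{"dx":0,"dy":0,"dz":20,"turn":0,"gripper":0},{"dx":0,"dy":0,"dz":50,"turn":0,"gripper":0},{"dx":0,"dy":0,"dz":80,"turn":0,"gripper":0},{"dx":0,"dy":0,"dz":110,"turn":0,"gripper":0},{"dx":0,"dy":0,"dz":125,"turn":0,"gripper":0},{"dx":0,"dy":-20,"dz":125,"turn":0,"gripper":0},{"dx":0,"dy":-60,"dz":125,"turn":0,"gripper":0}]'
python3 -m jog '[{"dx":0,"dy":-40,"dz":0,"turn":0,"gripper":0},{"dx":0,"dy":-90,"dz":0,"turn":0,"gripper":0},{"dx":0,"dy":-140,"dz":0,"turn":0,"gripper":0},{"dx":-2,"dy":-190,"dz":0,"turn":0,"gripper":0},{"dx":-3,"dy":-240,"dz":0,"turn":0,"gripper":0},{"dx":-4,"dy":-290,"dz":0,"turn":0,"gripper":0},{"dx":-5,"dy":-340,"dz":0,"turn":0,"gripper":0},{"dx":-6,"dy":-390,"dz":0,"turn":0,"gripper":0}]'
```

```text
time_s: 16.65
tcp_pos: [0.4957, 0.1592, 0.169]
eef_rot: [0.466, 0.533, -0.526, -0.471]
contact_force: [0.4, -0.2, -1.7]
finger_gap: 0.0255
time_s: 17.65
tcp_pos: [0.4877, -0.2329, 0.1676]
eef_rot: [0.466, 0.532, -0.526, -0.472]
contact_force: [0.7, 0.8, -0.3]
finger_gap: 0.0253
```

```bash
python3 -m jog '[{"dx":1,"dy":-40,"dz":0,"turn":0,"gripper":0},{"dx":1,"dy":-80,"dz":0,"turn":0,"gripper":0},{"dx":1,"dy":-120,"dz":0,"turn":0,"gripper":0},{"dx":1,"dy":-137,"dz":0,"turn":-0.015,"gripper":0},{"dx":1,"dy":-137,"dz":-20,"turn":-0.015,"gripper":0},{"dx":1,"dy":-137,"dz":-60,"turn":-0.015,"gripper":0},{"dx":1,"dy":-137,"dz":-90,"turn":-0.015,"gripper":0},{"dx":1,"dy":-137,"dz":-90,"turn":-0.015,"gripper":0}]'
python3 - <<'E'
from m import *
s=read_state();print(s['tcp_pos'],yaw())
a=get_image('side');cv2.imwrite('pics/tray2.png',a[180:400,230:510,::-1].repeat(2,0).repeat(2,1))
E
```

```text
time_s: 18.65
tcp_pos: [0.4863, -0.3667, 0.074]
eef_rot: [0.467, 0.529, -0.523, -0.478]
contact_force: [0.6, 0.5, -0.6]
finger_gap: 0.0254
[ 0.48630509 -0.36666023  0.07397328] 96.121973739401
```

View pics/tray2.png

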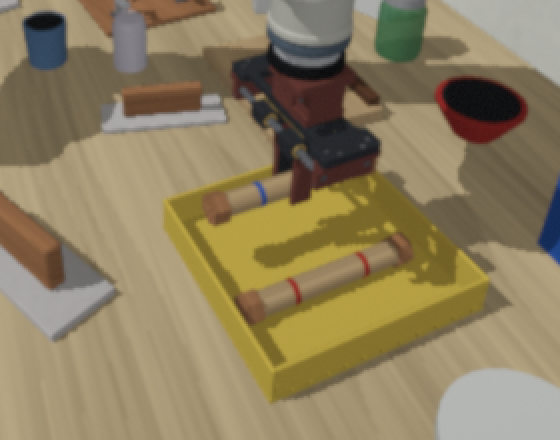

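Pin 1 lies flat and pin 2 is parallel beside it. Releasing, then over to the guide.

```bash
python3 -m jog '[{"dx":0,"dy":0,"dz":-25,"turn":0,"gripper":0},{"dx":0,"dy":0,"dz":-45,"turn":0,"gripper":0},{"dx":0,"dy":0,"dz":-56,"turn":0,"gripper":0},{"dx":0,"dy":0,"dz":-61,"turn":0,"gripper":0},{"dx":0,"dy":0,"dz":-61,"turn":0,"gripper":0},{"dx":0,"dy":0,"dz":-61,"turn":0,"gripper":0.3},{"dx":0,"dy":0,"dz":-61,"turn":0,"gripper":0.5},{"dx":0,"dy":0,"dz":-61,"turn":0,"gripper":0.5}]'
python3 -m jog '[{"dx":0,"dy":0,"dz":0,"turn":0,"gripper":0.5},{"dx":0,"dy":0,"dz":20,"turn":0,"gripper":0.5},{"dx":0,"dy":0,"dz":60,"turn":0,"gripper":0.5},{"dx":0,"dy":0,"dz":110,"turn":0,"gripper":0.5},{"dx":0,"dy":0,"dz":150,"turn":0,"gripper":0.5},{"dx":-10,"dy":50,"dz":150,"turn":-0.1,"gripper":0.5},{"dx":-20,"dy":100,"dz":150,"turn":-0.2,"gripper":0.5},{"dx":-30,"dy":150,"dz":150,"turn":-0.28,"gripper":0.5}]'
python3 - <<'E'
from m import *
s=read_state();print(s['tcp_pos'],yaw())
a=get_image('top');h=cv2.cvtColor(a,cv2.COLOR_RGB2HSV);b=get_image('side')
for c,bx in(('r',(400,90,540,215)),('b',(400,90,540,215))):
    A=band(h,c,bx);P=[onz('top',p,.031)[:2] for _,p in A];print(c,A,np.round(P,4),np.mean(P,0) if P else 0)
print(guide(a))
w=np.zeros(h.shape[:2],bool);w[160:245,340:370]=1
m=(w&(h[...,0]<16)&(h[...,1]>120)).astype(np.uint8);c=max(cv2.findContours(m,0,2)[0],key=cv2.contourArea)
print('bar',cv2.minAreaRect(np.array([onz('top',p[0],.05)[:2] for p in c],np.float32)))
E
```

```text
time_s: 19.7
tcp_pos: [0.4878, -0.368, 0.0153]
eef_rot: [0.468, 0.529, -0.523, -0.477]
contact_force: [0.4, -0.3, -0.2]
finger_gap: 0.0418
time_s: 20.7
tcp_pos: [0.4576, -0.2169, 0.1668]
eef_rot: [-0.539, -0.458, 0.45, 0.546]
contact_force: [-0.1, 0.0, -0.5]
finger_gap: 0.0438
[ 0.45755403 -0.21685685  0.16677686] 79.87288404178902
r [] [] 0
b [] [] 0
((0.41088223457336426, -0.10004463791847229), (0.09915043413639069, 0.19514238834381104), 80.57302856445312)
bar ((0.45081785321235657, -0.10251554846763611), (0.009944599121809006, 0.04587759077548981), 80.07017517089844)
```

```bash
python3 -m jog '[{"dx":-15,"dy":40,"dz":0,"turn":0,"gripper":0.5},{"dx":-30,"dy":90,"dz":0,"turn":0,"gripper":0.5},{"dx":-34,"dy":118,"dz":0,"turn":0,"gripper":0.5},{"dx":-34,"dy":118,"dz":0,"turn":0,"gripper":0.5},{"dx":-34,"dy":118,"dz":-30,"turn":0,"gripper":0.5},{"dx":-34,"dy":118,"dz":-60,"turn":0,"gripper":0.5},{"dx":-34,"dy":118,"dz":-75,"turn":0,"gripper":0.5},{"dx":-34,"dy":118,"dz":-75,"turn":0,"gripper":0.5}]'
python3 - <<'E'
from m import *
s=read_state();print(s['tcp_pos'],yaw(),s['q'])
b=get_image('side');cv2.imwrite('pics/g1.png',cv2.resize(b[170:260,250:450,::-1],None,fx=4,fy=4,interpolation=2))
a=get_image('top');h=cv2.cvtColor(a,cv2.COLOR_RGB2HSV)
for c,bx in(('r',(400,90,540,215)),('b',(400,90,540,215))):
    A=band(h,c,bx);P=[onz('top',p,.031)[:2] for _,p in A];print(c,np.round(P,4),np.mean(P,0) if P else 0)
# where bar ends should appear in side view if guide unmoved
for d in(-.055,.055):
  t=np.radians(-10.15);print('expect bar end top',(proj('side',[.4239+d*np.cos(t),-.0988+d*np.sin(t),.05])-[250,170])*4)
E
```

```text
time_s: 21.8
tcp_pos: [0.4221, -0.0972, 0.0908]
eef_rot: [-0.536, -0.458, 0.452, 0.546]
contact_force: [-0.8, 0.7, 0.5]
finger_gap: 0.0438
[ 0.42206317 -0.09719881  0.09082236] 80.09666377082685 [-0.26485525  0.37769079  2.12464875  0.02562127  0.64574163 -1.68335763]
r [[ 0.5324 -0.4364]
 [ 0.4485 -0.4443]] [ 0.49044634 -0.4403494 ]
b [[ 0.5285 -0.3683]
 [ 0.4445 -0.3768]] [ 0.48650321 -0.37256262]
expect bar end top [160.98912717 218.0824415 ]
expect bar end top [320.15672639 203.88377471]
```

View pics/g1.png

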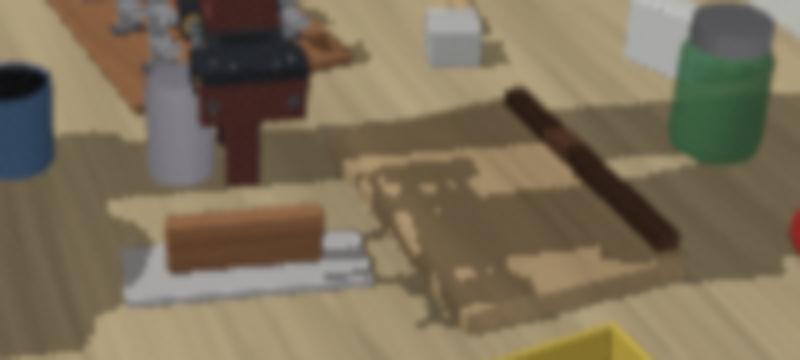

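Bar spans (165,215)-(322,205) px in the crop, as predicted, so the guide is unmoved. Pin 2 is in the tray at (0.4865, -0.373). Gripping the guide.

```bash
python3 -m jog '[{"dx":2,"dy":-2,"dz":-25,"turn":0,"gripper":0.5},{"dx":2,"dy":-2,"dz":-50,"turn":0,"gripper":0.5},{"dx":2,"dy":-2,"dz":-66,"turn":0,"gripper":0.5},{"dx":2,"dy":-2,"dz":-74,"turn":0,"gripper":0.5},{"dx":2,"dy":-2,"dz":-76,"turn":0,"gripper":0.5},{"dx":2,"dy":-2,"dz":-76,"turn":0,"gripper":0.5},{"dx":2,"dy":-2,"dz":-76,"turn":0,"gripper":0.2},{"dx":2,"dy":-2,"dz":-76,"turn":0,"gripper":0}]'
python3 -m jog '[{"dx":0,"dy":0,"dz":0,"turn":0,"gripper":0},{"dx":0,"dy":0,"dz":0,"turn":0,"gripper":0},{"dx":0,"dy":0,"dz":0,"turn":0,"gripper":0},{"dx":0,"dy":0,"dz":0,"turn":0,"gripper":0},{"dx":0,"dy":0,"dz":0,"turn":0,"gripper":0},{"dx":0,"dy":0,"dz":20,"turn":0,"gripper":0},{"dx":0,"dy":0,"dz":50,"turn":0,"gripper":0},{"dx":0,"dy":0,"dz":90,"turn":0,"gripper":0}]'
python3 -c "
from m import *;print(yaw(),read_state()['tcp_pos'])"
```

```text
time_s: 22.9
tcp_pos: [0.425, -0.0992, 0.0162]
eef_rot: [-0.537, -0.459, 0.451, 0.545]
contact_force: [0.9, 1.4, 0.5]
finger_gap: 0.0272
time_s: 23.9
tcp_pos: [0.424, -0.0989, 0.1064]
eef_rot: [-0.536, -0.458, 0.452, 0.546]
contact_force: [0.0, -0.3, -2.1]
finger_gap: 0.0159
80.10780088596879 [ 0.42395507 -0.09889254  0.10641207]
```

```bash
python3 -m jog '[{"dx":15,"dy":0,"dz":0,"turn":-0.13,"gripper":0},{"dx":35,"dy":0,"dz":0,"turn":-0.28,"gripper":0},{"dx":60,"dy":2,"dz":0,"turn":-0.43,"gripper":0},{"dx":85,"dy":4,"dz":0,"turn":-0.58,"gripper":0},{"dx":110,"dy":6,"dz":0,"turn":-0.73,"gripper":0},{"dx":135,"dy":8,"dz":0,"turn":-0.88,"gripper":0},{"dx":160,"dy":10,"dz":0,"turn":-1.03,"gripper":0},{"dx":180,"dy":10,"dz":0,"turn":-1.18,"gripper":0}]'
python3 -m jog '[{"dx":15,"dy":0,"dz":0,"turn":-0.08,"gripper":0},{"dx":25,"dy":0,"dz":0,"turn":-0.16,"gripper":0},{"dx":35,"dy":0,"dz":0,"turn":-0.17,"gripper":0},{"dx":40,"dy":0,"dz":0,"turn":-0.17,"gripper":0},{"dx":42,"dy":0,"dz":0,"turn":-0.17,"gripper":0},{"dx":42,"dy":0,"dz":0,"turn":-0.17,"gripper":0},{"dx":42,"dy":0,"dz":0,"turn":-0.17,"gripper":0},{"dx":42,"dy":0,"dz":0,"turn":-0.17,"gripper":0}]'
python3 - <<'E'
from m import *
s=read_state();print(s['tcp_pos'],yaw(),s['finger_gap'])
b=get_image('side');cv2.imwrite('pics/g2.png',cv2.resize(b[110:270,290:490,::-1],None,fx=3.5,fy=3.5,interpolation=2))
E
```

```text
time_s: 24.9
tcp_pos: [0.6044, -0.0886, 0.1059]
eef_rot: [-0.701, -0.08, 0.07, 0.705]
contact_force: [0.0, -0.1, -2.7]
finger_gap: 0.0162
time_s: 25.9
tcp_pos: [0.6462, -0.0886, 0.1059]
eef_rot: [-0.705, -0.021, 0.01, 0.709]
contact_force: [-0.4, -0.1, -2.9]
finger_gap: 0.0163
[ 0.64621584 -0.08861482  0.1059363 ] 2.4951664280986847 0.016328286372606034
```

View pics/g2.png

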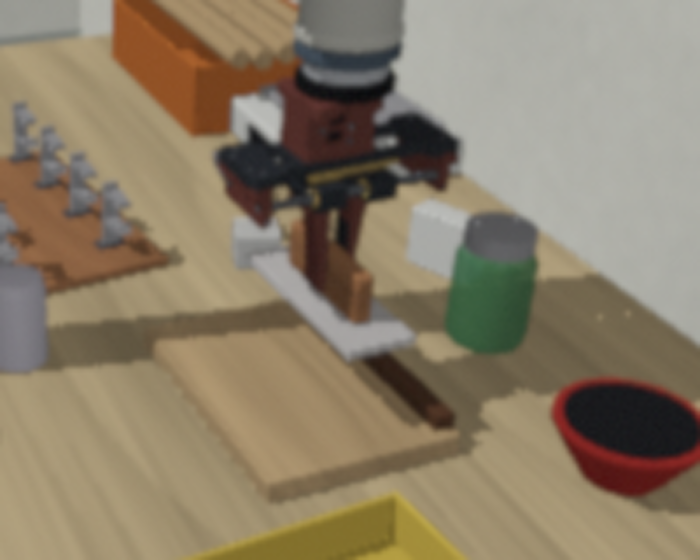

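The guide is held level, parallel to the fence and about 9 mm short of it. Lowering onto the board.

```bash
python3 -m jog '[{"dx":0,"dy":0,"dz":-20,"turn":0,"gripper":0},{"dx":0,"dy":0,"dz":-40,"turn":0,"gripper":0},{"dx":0,"dy":0,"dz":-54,"turn":0,"gripper":0},{"dx":0,"dy":0,"dz":-62,"turn":0,"gripper":0},{"dx":0,"dy":0,"dz":-66,"turn":0,"gripper":0},{"dx":0,"dy":0,"dz":-69,"turn":0,"gripper":0},{"dx":0,"dy":0,"dz":-69,"turn":0,"gripper":0},{"dx":0,"dy":0,"dz":-69,"turn":0,"gripper":0}]'
```

```text
time_s: 26.95
tcp_pos: [0.6465, -0.0887, 0.0374]
eef_rot: [-0.705, -0.021, 0.01, 0.709]
contact_force: [0.7, 0.5, -2.0]
finger_gap: 0.0156
```

```bash
python3 -m jog '[{"dx":1,"dy":0,"dz":0,"turn":0,"gripper":0},{"dx":2,"dy":0,"dz":0,"turn":0,"gripper":0},{"dx":3,"dy":0,"dz":0,"turn":0,"gripper":0},{"dx":4,"dy":0,"dz":0,"turn":0,"gripper":0},{"dx":5,"dy":0,"dz":0,"turn":0,"gripper":0},{"dx":6,"dy":0,"dz":0,"turn":0,"gripper":0},{"dx":6,"dy":0,"dz":0,"turn":0,"gripper":0},{"dx":6,"dy":0,"dz":0,"turn":0,"gripper":0}]'
```

```text
time_s: 27.95
tcp_pos: [0.6525, -0.0887, 0.0374]
eef_rot: [-0.705, -0.021, 0.01, 0.709]
contact_force: [-0.2, 1.4, -2.1]
finger_gap: 0.0162
```

```bash
python3 -m jog '[{"dx":0,"dy":0,"dz":-1,"turn":0,"gripper":0},{"dx":0.5,"dy":0,"dz":-1,"turn":0,"gripper":0},{"dx":1,"dy":0,"dz":-1,"turn":0,"gripper":0},{"dx":1.5,"dy":0,"dz":-1,"turn":0,"gripper":0},{"dx":2,"dy":0,"dz":-1,"turn":0,"gripper":0},{"dx":2.5,"dy":0,"dz":-1,"turn":0,"gripper":0},{"dx":3,"dy":0,"dz":-1,"turn":0,"gripper":0},{"dx":3,"dy":0,"dz":-1,"turn":0,"gripper":0}]'
```

```text
time_s: 28.95
tcp_pos: [0.6546, -0.0888, 0.0366]
eef_rot: [-0.705, -0.02, 0.011, 0.709]
contact_force: [-4.0, -0.5, 6.4]
finger_gap: 0.0157
```

```bash
python3 -m jog '[{"dx":0.5,"dy":0,"dz":0,"turn":0,"gripper":0},{"dx":1,"dy":0,"dz":0,"turn":0,"gripper":0},{"dx":1.5,"dy":0,"dz":0,"turn":0,"gripper":0},{"dx":2,"dy":0,"dz":0,"turn":0,"gripper":0},{"dx":2.5,"dy":0,"dz":0,"turn":0,"gripper":0},{"dx":2.5,"dy":0,"dz":0,"turn":0,"gripper":0},{"dx":2.5,"dy":0,"dz":0,"turn":0,"gripper":0},{"dx":2.5,"dy":0,"dz":0,"turn":0,"gripper":0}]'
```

```text
time_s: 29.95
tcp_pos: [0.6571, -0.0888, 0.0367]
eef_rot: [-0.705, -0.02, 0.011, 0.709]
contact_force: [-3.2, -0.9, 4.0]
finger_gap: 0.0157
```

```bash
python3 -m jog '[{"dx":0.5,"dy":0,"dz":0,"turn":0,"gripper":0},{"dx":1,"dy":0,"dz":0,"turn":0,"gripper":0},{"dx":1.5,"dy":0,"dz":0,"turn":0,"gripper":0},{"dx":2,"dy":0,"dz":0,"turn":0,"gripper":0},{"dx":2.5,"dy":0,"dz":0,"turn":0,"gripper":0},{"dx":3,"dy":0,"dz":0,"turn":0,"gripper":0},{"dx":3,"dy":0,"dz":0,"turn":0,"gripper":0},{"dx":3,"dy":0,"dz":0,"turn":0,"gripper":0}]'; python3 - <<'E'
from m import *
b=get_image('side');cv2.imwrite('pics/g3.png',cv2.resize(b[150:270,320:450,::-1],None,fx=5,fy=5,interpolation=2));print(yaw())
E
```

```text
time_s: 30.95
tcp_pos: [0.6574, -0.0887, 0.0364]
eef_rot: [-0.705, -0.018, 0.013, 0.709]
contact_force: [-12.2, -0.9, 10.2]
finger_gap: 0.016
2.5181288978151524
```

View pics/g3.png

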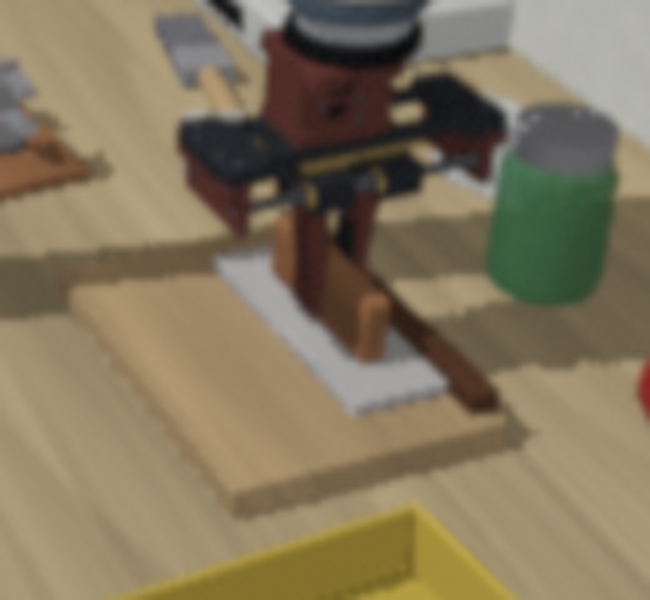

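The guide is flat on the board and has stopped against the fence (12 N). Unload, release, rise and retreat for a look.

```bash
python3 -m jog '[{"dx":0,"dy":0,"dz":0,"turn":0,"gripper":0},{"dx":0,"dy":0,"dz":0,"turn":0,"gripper":0},{"dx":0,"dy":0,"dz":0,"turn":0,"gripper":0.3},{"dx":0,"dy":0,"dz":0,"turn":0,"gripper":0.3},{"dx":0,"dy":0,"dz":0,"turn":0,"gripper":0.3},{"dx":0,"dy":0,"dz":15,"turn":0,"gripper":0.3},{"dx":0,"dy":0,"dz":50,"turn":0,"gripper":0.3},{"dx":0,"dy":0,"dz":100,"turn":0,"gripper":0.3}]'
python3 -m jog '[{"dx":0,"dy":0,"dz":50,"turn":0,"gripper":0.3},{"dx":-20,"dy":50,"dz":80,"turn":0,"gripper":0.3},{"dx":-50,"dy":100,"dz":80,"turn":0,"gripper":0.3},{"dx":-80,"dy":150,"dz":80,"turn":0,"gripper":0.3},{"dx":-110,"dy":200,"dz":80,"turn":0,"gripper":0.3},{"dx":-140,"dy":250,"dz":80,"turn":0,"gripper":0.3},{"dx":-170,"dy":300,"dz":80,"turn":0,"gripper":0.3},{"dx":-200,"dy":350,"dz":80,"turn":0,"gripper":0.3}]'
python3 -m jog '[{"dx":0,"dy":50,"dz":0,"turn":0,"gripper":0.3},{"dx":0,"dy":80,"dz":0,"turn":0,"gripper":0.3},{"dx":0,"dy":100,"dz":0,"turn":0,"gripper":0.3},{"dx":0,"dy":100,"dz":0,"turn":0,"gripper":0.3},{"dx":0,"dy":100,"dz":0,"turn":0,"gripper":0.3},{"dx":0,"dy":100,"dz":0,"turn":0,"gripper":0.3},{"dx":0,"dy":100,"dz":0,"turn":0,"gripper":0.3},{"dx":0,"dy":100,"dz":0,"turn":0,"gripper":0.3}]'
python3 - <<'E'
from m import *
a=get_image('top');b=get_image('side')
print('guide',guide(a,(285,95,390,160),.028))
h=cv2.cvtColor(a,cv2.COLOR_RGB2HSV)
for c in'rb':
    A=band(h,c,(400,90,540,215));P=[onz('top',p,.031)[:2] for _,p in A];print(c,np.round(P,4),np.mean(P,0) if P else 0)
A=cv2.resize(a[75:185,270:400],(650,550),interpolation=2);cv2.imwrite('pics/end_t.png',A[:,:,::-1])
cv2.imwrite('pics/end_s.png',cv2.resize(b[170:390,250:530,::-1],(700,550),interpolation=2))
E
```

```text
time_s: 32.0
tcp_pos: [0.6567, -0.0886, 0.1372]
eef_rot: [-0.705, -0.018, 0.013, 0.709]
contact_force: [0.7, -0.2, -0.5]
finger_gap: 0.0264
time_s: 33.0
tcp_pos: [0.4558, 0.263, 0.2185]
eef_rot: [-0.704, -0.018, 0.013, 0.709]
contact_force: [0.3, 0.0, -0.5]
finger_gap: 0.0268
time_s: 34.0
tcp_pos: [0.456, 0.3626, 0.2185]
eef_rot: [-0.704, -0.018, 0.013, 0.709]
contact_force: [0.4, -0.5, -0.1]
finger_gap: 0.0265
guide ((0.6547351479530334, -0.08980580419301987), (0.06373505294322968, 0.171292245388031), 2.293747901916504)
r [[ 0.5322 -0.4361]
 [ 0.4484 -0.4448]] [ 0.49029503 -0.44044304]
b [[ 0.5284 -0.3691]
 [ 0.4442 -0.377 ]] [ 0.48629557 -0.37303944]
```

View pics/end_t.png

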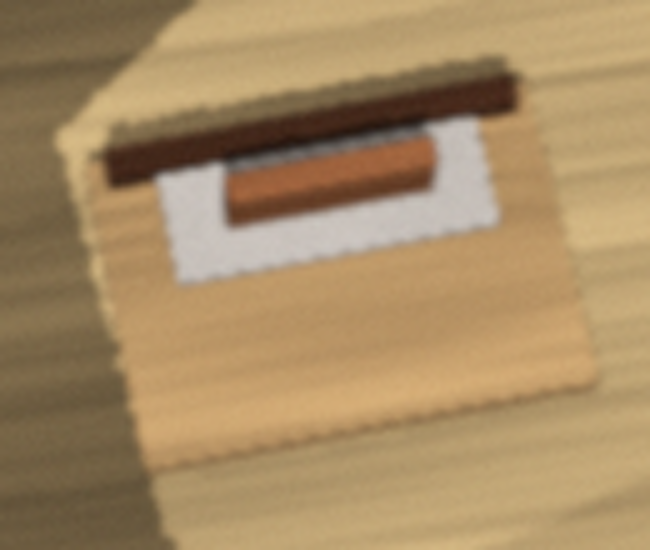

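View pics/end_s.png

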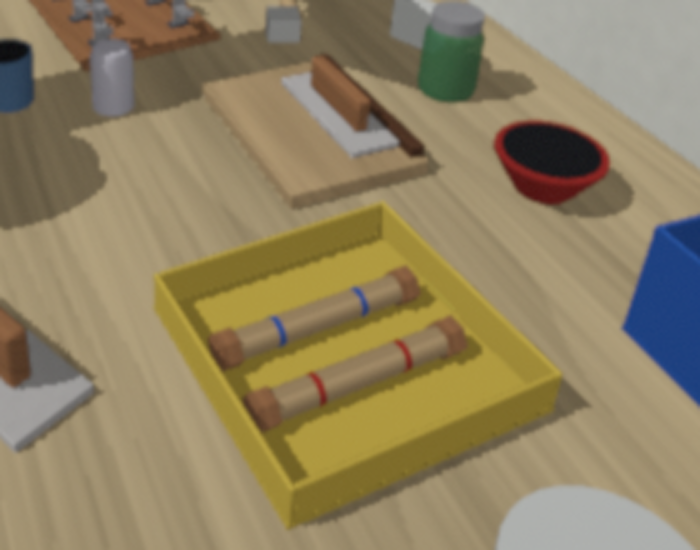

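Top view: the guide sits flush on the fence with no gap, centred between its ends. Side view: both pins are flat in the tray, and the bystanders have not moved. Handing in.

```bash
python3 - <<'E'
from m import *
a=get_image('top');print(guide(a,(285,95,390,160),.028));print(sign_off())
E
```

```text
((0.6549258232116699, -0.08978476375341415), (0.06413596868515015, 0.17128783464431763), 2.334691047668457)
the job is handed in; nothing more can be done
None
```

The job is handed in. Only pin 1 (red) and pin 2 (blue) were in the rack. I pulled both sideways out of their clips and laid them in the yellow tray, then set the smallest guide on the board against the fence.

**Last checks:**
- **Pins:** both lie flat and parallel to the tray's sides. They are about 36 mm (pin 1) and 31 mm (pin 2) either side of its middle in y, and less than 10 mm off in x.
- **Guide:** it stopped against the fence at 12 N. Afterwards the pictures showed no gap and an angle within about 0.004 rad of the fence. It sits about 2 mm off the fence middle along its length.
- **Bystanders:** in the final pictures they look where they were; I did not measure them.
- **Disturbances:** I saw neither the knock to the guide nor the grip slackening.

**Small disagreements:**
- **Floor contact:** the fingertips touched the tray floor at about 16 N when I released pin 1, so I released pin 2 higher.
- **Fence position:** contact put the fence face about 2 mm farther out than the camera did, which is within the calibration error.

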